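# Set the class's wash-up to dry

### The job

First lift the green bucket off the black drying mat and stand it on the blue pad. Then stand both mugs upright on the drying mat, wholly on it, and slide every scraper lying on the newspaper blade-first and fully home into its own slot of the wooden rack; when all that is in place, press the green button all the way down for a moment to start the drying fan, and leave the bucket, mugs and scrapers in their places. Do not disturb the other things on the table.

Things in the scene. Friction and masses are not known exactly. Their poses are not given: they have to be found in the camera images.
- bucket: Light green bucket: tapered, 110 mm across at the base, 130 mm at the rim, 100 mm high, about 0.35 kg. A rigid arch handle (does not swing): its straight white grip runs along the bucket's own y axis, centred over the bucket, 66 mm long, 14 mm square, centre 178 mm above the base. Origin at the middle of the base, z up.
- pad: Square blue pad fixed on the table, 170 x 170 x 4 mm thick, where the bucket belongs. Origin at the middle of its underside; its top is 4 mm higher.
- mat: Black rubber drying mat fixed on the table, 150 mm along its own x, 240 mm along its own y, 4 mm thick; the bucket stands on it at the start. Origin at the middle of its underside.
- rack: Low wooden drying rack fixed on the table, 100 mm deep along its x, 186 mm wide along its y, 71 mm high, with three flat letter-slots side by side that open on its front (its -x side, facing the robot). Origin on the table at the middle of its front face; x points into the slots.
- slot0 (a point): Slot 0 of the rack: the middle of the mouth's lower edge, 45 mm above the table; axes as the rack's, x pointing in. The slot is 54 mm wide (y), 12 mm high, 94 mm deep, with a level floor.
- slot1 (a point): Slot 1 of the rack: the middle of the mouth's lower edge, 45 mm above the table; axes as the rack's, x pointing in. The slot is 54 mm wide (y), 12 mm high, 94 mm deep, with a level floor.
- slot2 (a point): Slot 2 of the rack: the middle of the mouth's lower edge, 45 mm above the table; axes as the rack's, x pointing in. The slot is 54 mm wide (y), 12 mm high, 94 mm deep, with a level floor.
- mug_a: White straight mug, 76 mm across at the base, 84 mm at the rim, 85 mm high, wall 4 mm, about 0.18 kg. Its handle is on its own +y side: an upright strap 12 mm wide (along the mug's x), 8 mm thick (along y), centred 70 mm from the mug's axis, spanning heights 20 to 66 mm. Origin at the middle of the base, z up.
- mug_b: Blue straight mug, 76 mm across at the base, 84 mm at the rim, 85 mm high, wall 4 mm, about 0.18 kg. Its handle is on its own +y side: an upright strap 12 mm wide (along the mug's x), 8 mm thick (along y), centred 70 mm from the mug's axis, spanning heights 20 to 66 mm. Origin at the middle of the base, z up.
- scraper_1: Scraper with red handle, about 0.13 kg, lying flat (may be absent). Blade 80 long x 46 wide x 4 mm; straight handle 80 long x 22 wide x 18 mm high; undersides flush. Origin on the underside where they meet; x to the blade's tip, handle to -x. Balance point 8 mm ahead of the origin. The handle is thicker than a slot: fully home when its end meets the rack's front.
- scraper_1_tip (a point): Middle of the free end of that blade, 80 mm from the origin of scraper 1, 2 mm above its underside.
- scraper_2: Scraper with yellow handle, about 0.13 kg, lying flat (may be absent). Blade 80 long x 46 wide x 4 mm; straight handle 80 long x 22 wide x 18 mm high; undersides flush. Origin on the underside where they meet; x to the blade's tip, handle to -x. Balance point 8 mm ahead of the origin. The handle is thicker than a slot: fully home when its end meets the rack's front.
- scraper_2_tip (a point): Middle of the free end of that blade, 80 mm from the origin of scraper 2, 2 mm above its underside.
- scraper_3: Scraper with orange handle, about 0.13 kg, lying flat (may be absent). Blade 80 long x 46 wide x 4 mm; straight handle 80 long x 22 wide x 18 mm high; undersides flush. Origin on the underside where they meet; x to the blade's tip, handle to -x. Balance point 8 mm ahead of the origin. The handle is thicker than a slot: fully home when its end meets the rack's front.
- scraper_3_tip (a point): Middle of the free end of that blade, 80 mm from the origin of scraper 3, 2 mm above its underside.
- start (a joint): Travel of the green push button of the drying fan, 0 released to 0.006 m fully down; it springs back, about 5 N to press fully.
- start_top (a point): Middle of the top of that round green button, 28 mm across, 72 mm above the table, which faces up on the white 60 x 60 x 50 mm timer box fixed on the table.
- dish: Round wooden dish, 100 across, 20 high (mm). A bystander, not to be disturbed; origin at the middle of its underside.
- bottle: Glass bottle with a cork-coloured cap, 64 across, 130 high (mm). A bystander, not to be disturbed; origin at the middle of its underside.
- roller: Ink roller with a wooden handle, about 140 long, 36 high, lying down (mm). A bystander, not to be disturbed; origin at the middle of its underside.
- ink_can: Black can, 70 across, 80 high (mm). A bystander, not to be disturbed; origin at the middle of its underside.
- print_block: Terracotta-coloured printing block, 50 x 40 x 20 high (mm). A bystander, not to be disturbed; origin at the middle of its underside.
Mind the look-alikes: they are no part of the job. Of the things that look like the bucket, the larger one is meant.

How it is judged:
By the outcome, as a careful person would: the job done as asked, in the order asked, and still so for the second after the job is handed in, with the robot touching nothing.
Of scraper_1, scraper_2, scraper_3 only 2 to 3 are there at a start; the rules pass over those that are not, and their reading is None.
At some moment in a run one of mug_a, mug_b may be knocked a few centimetres aside while the robot is not near it.
It also fails if it takes over 210 s, if anything falls off the work surface, if the arm or the gripper's body presses on something with over 40 N, if the wrist force passes 120 N, or if a joint passes its speed limit or range.

### The arm

A 6-joint arm with a two-finger parallel gripper is mounted at the origin on the work surface. World frame = base frame: x ahead of the robot, y to its left, z up, the work surface at z = 0. Lengths are in m, angles in rad, forces in N, time in s.
With the tool pointing down it reaches from about 0.35 to 0.975 m from the base axis. Payload 4.9 kg.
Tool frame: the origin (TCP) lies at the very end of the fingers, on their centre line; the grasp point (between the pads) lies 19 mm behind it (ctrl.tcp_to_grasp is the z of the grasp point in the tool frame, in m); z points along the fingers, y is the line along which they close (so a half turn about z gives the same grasp; the last joint's range is limited). The gripper opens to 85 mm and grips with 20 to 120 N. Pads are 22 mm wide; open, the fingers measure 114 mm over their backs; the gripper's body (76 mm by 85 mm) begins 54 mm behind the grasp point. The pads swing forward as they close: fully open they stand 13 mm farther back than shut.
Start: joints at [0.996, 0.053, 1.613, -0, 1.476, -0.119], TCP at [0.275, 0.561, 0.231] pointing down, gripper open.
Joint ranges: [-3.01, 3.01], [-1.01, 2.22], [0.06, 2.58], [-1.02, 4.17], [0.09, 2.62], [-3.14, 3.14]. Speed limits (rad/s): [2.57, 2.57, 3.14, 3.14, 3.14, 3.14].

### API

Orientations are given as a rotation vector (axis times angle).
In Python, from station import ctrl, eyes, job, nets gives the robot as it stands. The module is installed in compiled form; this text tells all that it offers.
- The arm moves only by the tool jog_arm, never from a script. Its argument "commands" is one flat list of numbers, 7 for each row, row after row: the shift along the tool's x, y, z each as a share of 0.06 m, from -1 to 1, then the turn, a rotation vector about the tool's x, y, z each as a share of 0.1 rad, from -1 to 1, then the finger opening in mm, from 0 to 85.4. In form: [x, y, z, ax, ay, az, grip, x, y, z, ax, ay, az, grip, ...]. A call has 1 to 20 rows; each row shifts and turns the commanded pose from where the row before left it, along the tool's axes as they then stand; what a row does not reach is not made up. A row lasts 1/8 s, in which the tool goes at most 62.5 mm and 10.7 degrees, less where a joint would pass 70% of its speed; a pose out of reach is approached as far as the arm can. A call with a number of a shift or a turn outside -1 to 1 is refused whole. A call with a gripper value outside its range is refused whole. The fingers move at their own pace and stop on an object; "newtons" is the grip in N (left out, the last holds). Time passes only in rows, so rows that do not move let the fingers close. It gives the time, the measured TCP pose, the force, the opening and the grip force at its end, in the units of the state.
- ctrl.get_obs(): the state, without advancing time (a new reading comes with each control period).
- eyes.get_image(name): name is "side" or "top" or "wrist"; returns a dict with "image" (400x640x3 uint8, red, green, blue), "z_map" (400x640 float32, m along the optical axis (not along the pixel's ray), 0 where there is no reading), "K" (3x3 intrinsics, pixels), "cam_to_world" (4x4, takes a point from camera to world coordinates). Camera axes: x right, y up, looking along -z (the intrinsics and any distortion apply to the point x, -y, -z); pixel columns grow to the right and rows downward; lengths in m; the calibration is good to about 2 mm. A picture is of the moment at which its call begins.
- job.finish_job(): hands the job in; it is judged then, once.
Trained networks look in the newest picture that a camera, given by its name, has taken for a name from the list of things; names that differ only in an ending like _2 or _b are one class to them, and where a whole thing is asked for, a point or a joint stands for the part that bears it (a point fixed in the world has none). Each returns a list of dicts, best first, with "p" (0 to 1); they miss things now and then, are a little off and sometimes report something else, mostly with a low value. They report only what shows in the picture. A call takes as long as a camera call. They do not tell look-alikes from the thing itself.
- nets.silhouettes(camera, name): "mask" (400x640 bool, what is visible of it) and "bbox" ([left, top, right, bottom] in pixels, round what is visible of it).
The state is a dict: "t": time; "q": joint angles; "dq": joint speeds; "effort": joint torques, N m; "tool_pos": TCP position; "tool_rot": TCP orientation; "contact_force": force on the tool from outside, world axes, zero at the start; "wrist_torque": the same for the moment, N m; "opening": finger opening in m; "grip_force": force on a finger pad.
Only numpy, scipy, OpenCV 4.12 (cv2) and the standard library are available. Lean on these libraries where they do the work, as an engineer would, in place of code of your own. Each camera call takes 0.05 s, during which the arm holds its last target. There are 200 camera calls.

## Working session

There is one attempt and no reset: what is moved stays moved. The work goes in short steps, Python scripts to look and compute and a tool call to move; the robot and the scene stay as the last step left them, time stands still between calls to the robot, and variables do not carry over. Pictures are saved under pics/ and viewed, at most 14 in all, crops included, and the job is handed in when it is done.

Besides the shell and the picture viewer there is one more tool, called after "Emit:" in YAML: its name, and indented under it one key for each argument. jog_arm: Moves the arm, as the interface text tells. Shift numbers are shares of 0.06 m and turn numbers shares of 0.1 rad, none past 1 either way. Its arguments: {"type":"object","properties":{"commands":{"type":"array","items":{"type":"number"}},"newtons":{"type":"number"}},"required":["commands"]}

```bash
mkdir -p pics; cat > h.py <<'E'
from station import ctrl, eyes, job, nets
import numpy as np, cv2
from scipy.spatial.transform import Rotation as R
def cloud(im):
    z=im["z_map"];K=im["K"];h,w=z.shape
    u,v=np.meshgrid(np.arange(w),np.arange(h))
    p=np.stack([(u-K[0,2])/K[0,0]*z,-(v-K[1,2])/K[1,1]*z,-z],-1)
    T=im["cam_to_world"];P=p@T[:3,:3].T+T[:3,3];P[z==0]=np.nan
    return P
def save(im,name,crop=None,s=1):
    a=im["image"][...,::-1]
    if crop: a=a[crop[1]:crop[3],crop[0]:crop[2]]
    cv2.imwrite("pics/"+name,cv2.resize(a,None,fx=s,fy=s,interpolation=cv2.INTER_CUBIC))
E
python3 - <<'E'
from h import *
for c in ["top","side"]:
    im=eyes.get_image(c);save(im,c+"0.png",s=1.25);P=cloud(im);np.save(c+".npy",P)
    print(c,im["cam_to_world"][:3,3].round(3),im["K"][0,0])
    if c=="top": print(im["cam_to_world"].round(2))
    for n in "bucket pad mat rack mug_a scraper_1 start dish bottle roller ink_can print_block".split():
        for d in nets.silhouettes(c,n):
            if d["p"]<.2: continue
            q=P[d["mask"]];q=q[~np.isnan(q[:,0])]
            if len(q)<5: continue
            m=d["mask"]&~np.isnan(P[...,0])
            (cx,cy),(a,b),an=cv2.minAreaRect((q[:,:2]*1000).astype(np.float32))
            print(n,round(d["p"],2),d["bbox"],"rect",round(cx),round(cy),round(a),round(b),round(an),"z",np.percentile(q[:,2],[2,50,98]).round(3),"rgb",im["image"][d["mask"]].mean(0).round())
print(ctrl.get_obs(), ctrl.tcp_to_grasp)
E
```

```text
top [ 0.416 -0.031  1.009] 390.16076000821283
[[-0.    0.98 -0.19  0.42]
 [-1.   -0.    0.01 -0.03]
 [ 0.01  0.19  0.98  1.01]
 [ 0.    0.    0.    1.  ]]
bucket 0.94 [121.6, 199.0, 187.2, 251.3] rect 533 389 181 136 79 z [0.006 0.046 0.19 ] rgb [85. 96. 67.]
bucket 0.65 [259.5, 86.8, 293.4, 126.1] rect 856 84 88 118 85 z [0.001 0.035 0.128] rgb [82. 91. 61.]
bucket 0.24 [284.0, 140.3, 358.6, 189.4] rect 687 -27 200 102 88 z [0.009 0.071 0.075] rgb [128. 121.  86.]
pad 0.76 [385.3, 157.3, 451.6, 225.0] rect 629 -288 169 173 3 z [0.001 0.005 0.008] rgb [ 58.  84. 136.]
mat 0.73 [147.7, 163.9, 227.5, 274.1] rect 554 336 152 242 57 z [0.001 0.004 0.008] rgb [52. 53. 50.]
rack 0.73 [282.0, 140.9, 357.7, 188.7] rect 701 -26 203 128 88 z [0.003 0.071 0.075] rgb [128. 121.  86.]
mug_a 0.64 [441.8, 260.6, 485.6, 304.9] rect 400 -397 128 99 63 z [0.002 0.039 0.087] rgb [98. 99. 98.]
mug_a 0.56 [373.2, 224.3, 412.5, 267.0] rect 477 -210 104 81 5 z [0.003 0.024 0.087] rgb [ 72.  88. 103.]
mug_a 0.46 [289.6, 221.3, 308.6, 284.5] rect 467 24 47 159 88 z [0.001 0.006 0.022] rgb [137. 132. 118.]
sc
[... 3009 characters left out ...]
 rgb [181. 101.  67.]
{'t': 1.3, 'q': array([ 9.96013631e-01,  5.27224231e-02,  1.61291496e+00,  3.34039134e-05,
        1.47602986e+00, -1.19024178e-01]), 'dq': array([ 0.00030368, -0.00019622,  0.00019015, -0.00018122,  0.00104697,
       -0.00089863]), 'effort': array([ 8.65349211e-04, -3.93683982e+01, -3.70468533e+01, -7.00076225e-05,
        4.65624271e-04,  2.25947457e-05]), 'tool_pos': array([0.27507668, 0.56117479, 0.23128071]), 'tool_rot': array([-7.09715895e-01, -3.06031892e+00,  9.24180646e-05]), 'contact_force': array([ 0.07577102, -0.57989965, -0.49810541]), 'wrist_torque': array([ 0.05211384, -0.00558712, -0.03159519]), 'grip_force': 0.0, 'opening': 0.08521783988626742} -0.0187
```

View pics/top0.png

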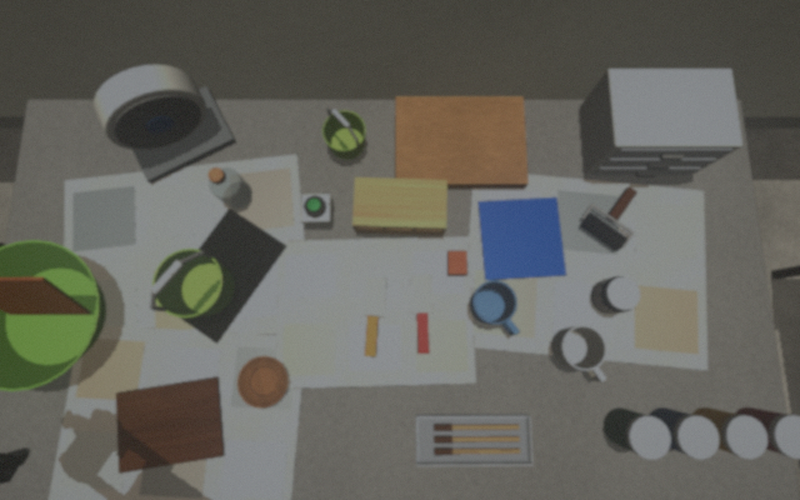

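View pics/side0.png

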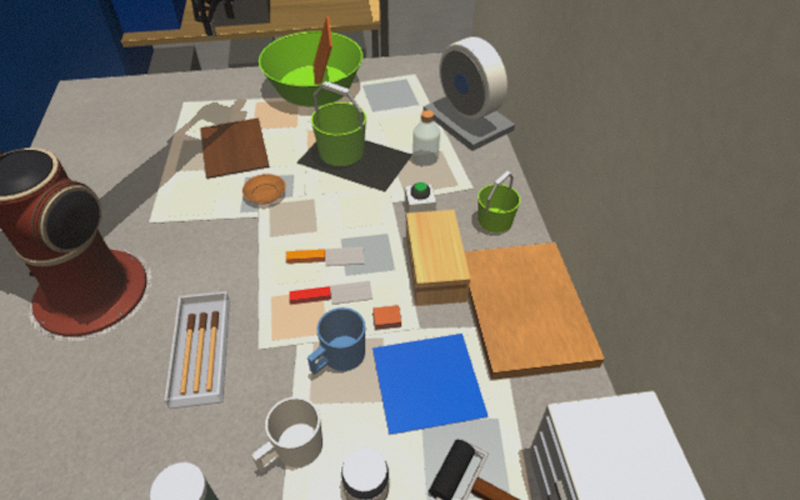

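The bucket-like things are in the top picture: a mid-size green bucket on the black mat at 800-px (188,285), a small one at (345,133) and a huge basin at (40,310). The one on the mat fits (grip top at 0.19 m, about 130 mm rim). The small one's grip is only 0.128 m high. The mugs are blue (493,303) and white (582,348). The scrapers are orange (372,336) and red (423,333), the rack is at (400,205) and the button at (314,206).

```bash
cat >> h.py <<'E'
def rect(q):
    (cx,cy),(a,b),an=cv2.minAreaRect((q[:,:2]*1000).astype(np.float32));return [round(float(v),1) for v in (cx,cy,a,b,an)]
def circ(q):
    from scipy.optimize import least_squares
    f=lambda s:np.hypot(q[:,0]-s[0],q[:,1]-s[1])-s[2]
    s=least_squares(f,[*np.nanmean(q[:,:2],0),.04],loss="soft_l1",f_scale=.003).x
    return (s*1000).round(1)
def sel(P,x0,x1,y0,y1,z0,z1):
    return P[(P[...,0]>x0)&(P[...,0]<x1)&(P[...,1]>y0)&(P[...,1]<y1)&(P[...,2]>z0)&(P[...,2]<z1)]
def mug(P,x,y,r=.09):
    a=sel(P,x-r,x+r,y-r,y+r,.078,.092); c=circ(a)
    b=sel(P,x-r,x+r,y-r,y+r,.03,.075)
    d=np.hypot(b[:,0]-c[0]/1e3,b[:,1]-c[1]/1e3);h=b[(d>.052)&(d<.085)&(b[:,2]>.05)]
    m=h.mean(0) if len(h) else [np.nan]*3
    print("mug rim",c,len(a),"handle",len(h),np.round(m,3),"dir deg",round(float(np.degrees(np.arctan2(m[1]-c[1]/1e3,m[0]-c[0]/1e3))),1))
E
python3 - <<'E'
from h import *
for c in ["top","side"]:
    P=np.load(c+".npy");print(c)
    g=sel(P,.42,.65,.27,.5,.178,.2)
    print("grip",rect(g),len(g),g.mean(0).round(3),"rim",circ(sel(P,.42,.65,.27,.5,.098,.108)))
    for x,y in((.44,-.38),(.49,-.21)): mug(P,x,y,.075)
    r=sel(P,.6,.8,-.2,.1,.068,.08);print("rack top",rect(r),"button",rect(sel(P,.65,.72,.1,.18,.066,.078)))
    for y in(.025,-.074):
        print("handle",rect(sel(P,.36,.56,y-.045,y+.045,.013,.025)),"z",np.median(sel(P,.36,.56,y-.045,y+.045,.013,.025)[:,2]))
    print("block",rect(sel(P,.53,.62,-.19,-.11,.015,.03)),"table z",np.median(sel(P,.42,.52,-.06,.0,-.02,.02)[:,2]))
    im=eyes.get_image(c)
    for d in nets.silhouettes(c,"scraper_1")[:2]:
        q=P[d["mask"]];q=q[~np.isnan(q[:,0])];q=q[q[:,2]>-.01];lo=q[q[:,2]<.012];print("blade",rect(lo),"rgb handle",im["image"][d["mask"]&(P[...,2]>.015)].mean(0).round(),"xrange",np.percentile(q[:,0],[1,99]).round(3))
    if c=="top":save(im,"b.png",(100,180,300,290),4)
E
```

```text
top
grip [523.1, 364.6, 14.7, 82.5, 50.9] 283 [0.524 0.363 0.187] rim [524.3 363.5  62.3]
mug rim [ 463.4 -380.1   70.7] 430 handle 245 [ 0.448 -0.407  0.064] dir deg -120.6
mug rim [ 488.1 -209.5   39.5] 213 handle 53 [ 0.438 -0.247  0.066] dir deg -143.1
rack top [717.4, -15.1, 218.6, 158.9, 88.1] button [683.2, 141.0, 27.2, 25.4, 5.6]
handle [427.3, 27.2, 22.1, 79.1, 86.9] z 0.01863833768922951
handle [432.1, -75.5, 79.5, 22.0, 1.8] z 0.01861511286140649
block [574.7, -147.5, 39.3, 50.3, 89.9] table z 0.0026675658603867447
blade [479.7, -74.6, 144.4, 45.6, 2.0] rgb handle [134.  78.  74.] xrange [0.395 0.55 ]
blade [465.1, 22.6, 159.5, 49.3, 0.2] rgb handle [135. 115.  77.] xrange [0.388 0.544]
side
grip [526.7, 362.6, 18.6, 78.8, 54.4] 133 [0.526 0.36  0.186] rim [525.4 363.   62.4]
mug rim [ 465.8 -376.8   72.7] 637 handle 216 [ 0.409 -0.375  0.063] dir deg 178.0
mug rim [ 488.7 -210.8   39.7] 298 handle 82 [ 0.438 -0.25   0.064] dir deg -142.0
rack top [717.5, -17.3, 220.0, 158.2, 88.0] button [683.2, 139.8, 26.5, 29.3, 10.9]
handle [427.4, 27.1, 28.3, 79.7, 85.4] z 0.017942929106273486
handle [432.4, -74.7, 79.5, 28.3, 4.7] z 0.018129932206602417
block [574.9, -149.4, 43.4, 49.7, 89.5] table z 0.002488716537995872
blade [471.5, 34.9, 59.7, 153.1, 80.6] rgb handle [210. 128.  29.] xrange [0.39  0.545]
blade [474.3, -74.0, 155.0, 48.6, 1.7] rgb handle [209.  52.  42.] xrange [0.397 0.55 ]
```

View pics/b.png

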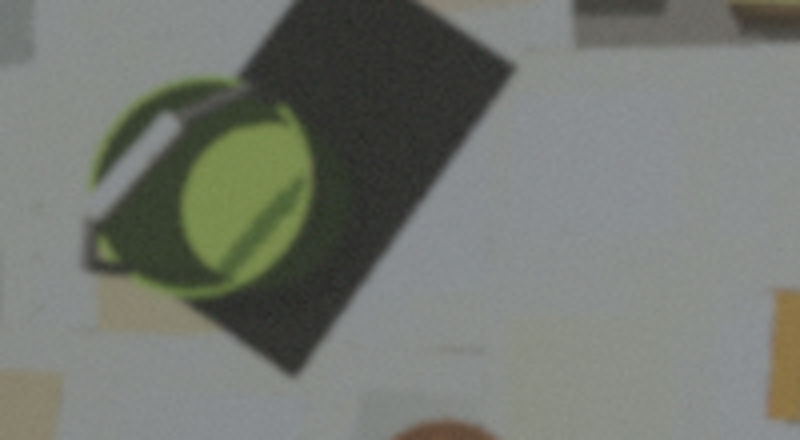

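The crop shows the bucket at (200,190) on the mat, white grip from (95,215) to (170,120), so this is the right one.

Emit:
jog_arm:
  commands: [0,0,0,0,0,0.7,85,0,0,0,0,0,0.7,85,0,0,0,0,0,0.7,85,-0.4,0,0,0,0,0,85,-0.8,0,0,0,0,0,85,-0.9,0,0,0,0,0,85,-0.9,0,0,0,0,0,85,-0.9,0,0,0,0,0,85,-0.9,0,0,0,0,0,85,-0.5,0,0,0,0,0,85,0,0,0,0,0,0,85,0,0,0,0,0,0,85]
  newtons: 60

```text
t: 3.0
tool_pos: [0.5246, 0.3652, 0.2312]
tool_rot: [-1.026, -2.969, -0.0]
contact_force: [-0.5, 1.3, -0.2]
opening: 0.0852
grip_force: 0.0
```

```bash
cat >> h.py <<'E'
def go(x,y,z,phi=None):
    o=ctrl.get_obs();M=R.from_rotvec(o["tool_rot"]).as_matrix()
    cur=np.degrees(np.arctan2(M[1,0],M[0,0]));print("t",o["t"].__round__(2),"pos",o["tool_pos"].round(4),"phi",cur.round(1),"tilt",M[:,2].round(3),"open",round(o["opening"],4),"F",o["contact_force"].round(1),"gf",round(o["grip_force"],1),"q6",o["q"][5].round(2))
    phi=cur if phi is None else phi
    dz=(-(phi-cur)+180)%360-180
    f=np.radians(phi);T=np.array([[np.cos(f),np.sin(f),0],[np.sin(f),-np.cos(f),0],[0,0,-1]])
    print(" turn az units",(np.radians(dz)/.1).round(2),"then shift units",(T.T@(np.array([x,y,z])-o["tool_pos"])/.06).round(2))
E
python3 - <<'E'
from h import *
go(.525,.363,.163,142)
for c in ["top","side"]:
    im=eyes.get_image(c);P=cloud(im)
    g=sel(P,.42,.65,.27,.5,.178,.2)
im=eyes.get_image("wrist");save(im,"w1.png")
P=cloud(im);g=sel(P,.42,.65,.27,.5,.178,.2);print(rect(g),len(g),g.mean(0))
E
```

```text
t 3.0 pos [0.5246 0.3652 0.2312] phi 141.9 tilt [-0.001  0.    -1.   ] open 0.0852 F [-0.5  1.3 -0.2] gf 0.0 q6 -0.41
 turn az units -0.02 then shift units [-0.03 -0.02  1.14]
[525.4, 364.2, 14.0, 81.0, 51.0] 2449 [0.52249637 0.36645265 0.18804146]
```

View pics/w1.png

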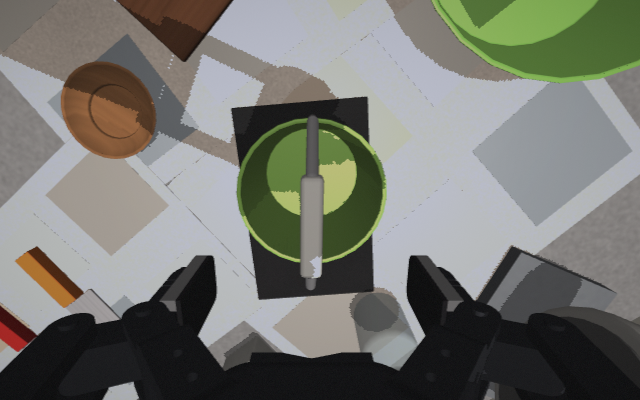

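The wrist picture shows the white grip at (312,230), running along the tool x and centred between the fingers.

Emit:
jog_arm:
  commands: [0,0,0.5,0,0,0,85,0,0,0.5,0,0,0,60,0,0,0.14,0,0,0,40,0,0,0,0,0,0,0,0,0,0,0,0,0,0,0,0,0,0,0,0,0,0,0,0,0,0,0,0,0,0,0,0,0,0,0,0,0,0,0,0,0,0]
  newtons: 70

```text
t: 4.28
tool_pos: [0.5259, 0.3652, 0.1647]
tool_rot: [1.026, 2.968, 0.003]
contact_force: [-0.8, -0.5, 6.4]
opening: 0.0129
grip_force: 69.8
```

```bash
python3 - <<'E'
from h import *
go(.629,-.287,.30)
P=np.load("top.npy");Q=np.load("side.npy")
for A in(P,Q):
  q=sel(A,.5,.76,-.42,-.17,.001,.012);print(len(q))
r=[]
for A,n in((P,"t"),(Q,"s")):
  a=sel(A,.6,.8,-.14,.07,.066,.078);h=np.histogram(a[:,0],20);print(n,h[0],h[1].round(3)[[0,-1]])
  a=sel(A,.6,.765,-.14,.07,.066,.078);print(n,rect(a))
E
```

```text
t 4.28 pos [0.5259 0.3652 0.1647] phi 141.9 tilt [ 0.002  0.001 -1.   ] open 0.0129 F [-0.8 -0.5  6.4] gf 69.8 q6 -0.41
 turn az units 0.0 then shift units [-8.07 -7.49 -2.25]
7004
9126
t [ 87 164 162 171 149 155 150 151 152 152 149 149 151 147 149 146 148 145
 147  90] [0.635 0.74 ]
t [688.0, -30.4, 186.0, 101.5, 88.2]
s [140 191 194 196 196 194 199 197 186 193 194 187 100   0   0   0   0   0
   0   1] [0.635 0.8  ]
s [688.0, -30.7, 191.2, 100.2, 88.1]
```

Emit:
jog_arm:
  commands: [0,0,-0.7,0,0,0,0,0,0,-0.9,0,0,0,0,0,0,-0.6,0,0,0,0,-0.28,-0.22,0,0,0,0,0,-0.5,-0.47,0,0,0,0,0,-0.5,-0.47,0,0,0,0,0,-0.5,-0.47,0,0,0,0,0,-0.5,-0.47,0,0,0,0,0,-0.5,-0.47,0,0,0,0,0,-0.5,-0.47,0,0,0,0,0,-0.5,-0.47,0,0,0,0,0,-0.5,-0.47,0,0,0,0,0,-0.5,-0.47,0,0,0,0,0,-0.5,-0.47,0,0,0,0,0,-0.5,-0.47,0,0,0,0,0,-0.5,-0.47,0,0,0,0,0,-0.5,-0.47,0,0,0,0,0,-0.5,-0.47,0,0,0,0,0,-0.5,-0.47,0,0,0,0,0,-0.28,-0.22,0,0,0,0,0]
  newtons: 90

```text
t: 6.78
tool_pos: [0.6259, -0.2896, 0.2905]
tool_rot: [-1.029, -2.962, -0.001]
contact_force: [0.2, 0.3, -3.2]
opening: 0.0124
grip_force: 88.1
```

```bash
python3 - <<'E'
from h import *
go(.629,-.287,.169)
im=eyes.get_image("side");P=cloud(im)
a=sel(P,.5,.76,-.42,-.16,.02,.33)
for z in np.arange(.10,.25,.01):
  q=a[(a[:,2]>z)&(a[:,2]<z+.01)]
  if len(q)>20: print(z.round(2),len(q),q[:,:2].min(0).round(3),q[:,:2].max(0).round(3))
save(im,"s2.png",s=1.2)
E
```

```text
t 6.78 pos [ 0.6259 -0.2896  0.2905] phi 141.7 tilt [-0.006  0.003 -1.   ] open 0.0124 F [ 0.2  0.3 -3.2] gf 88.1 q6 -1.44
 turn az units 0.0 then shift units [-0.01  0.07  2.03]
0.13 867 [ 0.569 -0.345] [ 0.676 -0.235]
0.14 286 [ 0.569 -0.346] [ 0.677 -0.234]
0.15 310 [ 0.567 -0.346] [ 0.679 -0.232]
0.16 313 [ 0.567 -0.348] [ 0.68  -0.232]
0.17 351 [ 0.566 -0.349] [ 0.68  -0.231]
0.18 363 [ 0.565 -0.35 ] [ 0.682 -0.23 ]
0.19 373 [ 0.564 -0.351] [ 0.683 -0.23 ]
0.2 361 [ 0.562 -0.352] [ 0.684 -0.229]
0.21 286 [ 0.562 -0.353] [ 0.684 -0.228]
0.22 381 [ 0.561 -0.354] [ 0.689 -0.227]
0.23 167 [ 0.561 -0.354] [ 0.687 -0.227]
0.24 30 [ 0.573 -0.333] [ 0.677 -0.251]
```

View pics/s2.png

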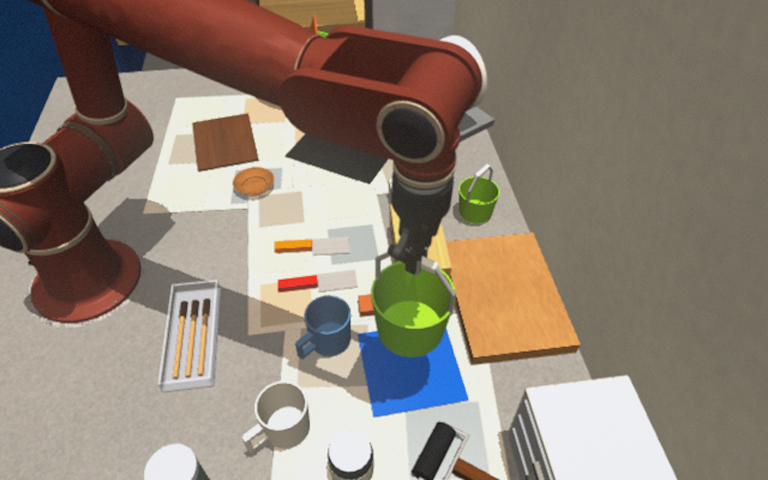

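The bucket hangs upright over the blue pad at (415,340). Lowering it now.

Emit:
jog_arm:
  commands: [0,0.04,0.4,0,0,0,0,0,0.03,0.6,0,0,0,0,0,0,0.6,0,0,0,0,0,0,0.36,0,0,0,0,0,0,0.12,0,0,0,0,0,0,0.02,0,0,0,0,0,0,0,0,0,0,0]

```text
t: 7.7
tool_pos: [0.6314, -0.2846, 0.1709]
tool_rot: [1.026, 2.966, -0.001]
contact_force: [0.2, -0.2, -3.7]
opening: 0.0125
grip_force: 88.1
```

Emit:
jog_arm:
  commands: [0,0,0,0,0,0,30,0,0,0,0,0,0,50,0,0,0,0,0,0,50,0,0,-0.2,0,0,0,50,0,0,-0.6,0,0,0,50,0,0,-0.8,0,0,0,85,0,0,-0.5,0,0,0,85]

```text
t: 8.57
tool_pos: [0.6312, -0.2845, 0.2995]
tool_rot: [1.025, 2.965, -0.001]
contact_force: [-0.7, -0.6, 0.4]
opening: 0.0834
grip_force: 0.0
```

```bash
python3 - <<'E'
from h import *
go(.629,-.287,.169)
for c in("side","top"):
    im=eyes.get_image(c);P=cloud(im)
    print("grip",rect(sel(P,.5,.76,-.42,-.16,.178,.195)),"rim",circ(sel(P,.5,.76,-.42,-.16,.098,.108)),np.nanmax(sel(P,.5,.76,-.42,-.16,.1,.2)[:,2]))
    mug(P,.41,-.385,.075);mug(P,.488,-.21,.07)
E
```

```text
t 8.57 pos [ 0.6312 -0.2845  0.2995] phi 141.9 tilt [ 0.004 -0.002 -1.   ] open 0.0834 F [-0.7 -0.6  0.4] gf 0.0 q6 -1.44
 turn az units 0.0 then shift units [ 0.   -0.06  2.17]
grip [631.9, -287.4, 15.3, 82.5, 51.1] rim [ 630.8 -285.9   62.3] 0.19215380792766157
mug rim [ 404.7 -374.3   40.2] 446 handle 106 [ 0.351 -0.409  0.064] dir deg -147.3
mug rim [ 488.8 -210.8   39.6] 297 handle 81 [ 0.438 -0.251  0.064] dir deg -141.9
grip [608.3, -267.6, 14.2, 24.8, 56.1] rim [ 629.8 -284.7   62.5] 0.19310933260194363h.py:19: RuntimeWarning: Mean of empty slice
  s=least_squares(f,[*np.nanmean(q[:,:2],0),.04],loss="soft_l1",f_scale=.003).x
Traceback (most recent call last):
  File "h.py", line 24, in mug
    a=sel(P,x-r,x+r,y-r,y+r,.078,.092); c=circ(a)
                                          ~~~~^^^
  File "h.py", line 19, in circ
    s=least_squares(f,[*np.nanmean(q[:,:2],0),.04],loss="soft_l1",f_scale=.003).x
      ~~~~~~~~~~~~~^^^^^^^^^^^^^^^^^^^^^^^^^^^^^^^^^^^^^^^^^^^^^^^^^^^^^^^^^^^^
ValueError: Initial guess is outside of provided bounds
```

Emit:
jog_arm:
  commands: [0,0,0,0,0,1,60,0,0,0,0,0,1,60,0,0,0,0,0,1,60,0,0,0,0,0,1,60,0,0,0,0,0,1,60,0,0,0,0,0,1,60,0,0,0,0,0,1,60,0,0,0,0,0,1,60,0,0,0,0,0,1,60,0,0,0,0,0,1,60,0,0,0,0,0,1,60,0,0,0,0,0,1,60,0,0,0,0,0,1,60,0,0,0,0,0,1,60,0,0,0,0,0,1,60,0,0,0,0,0,1,60,0,0,0,0,0,1,60,0,0,0,0,0,1,60,0,0,0,0,0,1,60]

```text
t: 11.05
tool_pos: [0.6301, -0.2839, 0.2937]
tool_rot: [-3.013, -0.887, 0.002]
contact_force: [0.4, 0.4, -0.4]
opening: 0.0602
grip_force: 0.0
```

```bash
python3 - <<'E'
from h import *
go(.383,-.341,.17,33)
E
```

```text
t 11.05 pos [ 0.6301 -0.2839  0.2937] phi 32.8 tilt [-0.001  0.001 -1.   ] open 0.0602 F [ 0.4  0.4 -0.4] gf 0.0 q6 0.47
 turn az units -0.03 then shift units [-3.97 -1.44  2.06]
```

Emit:
jog_arm:
  commands: [-0.5,-0.18,0,0,0,0,60,-0.7,-0.26,0,0,0,0,60,-0.7,-0.26,0,0,0,0,60,-0.7,-0.26,0.4,0,0,0,60,-0.7,-0.26,0.7,0,0,0,60,-0.67,-0.22,0.7,0,0,0,60,0,0,0.26,0,0,0,60,0,0,0,0,0,0,60]

```text
t: 12.05
tool_pos: [0.3834, -0.3406, 0.17]
tool_rot: [-3.01, -0.891, 0.001]
contact_force: [-0.3, -0.1, 0.1]
opening: 0.0598
grip_force: 0.0
```

```bash
python3 - <<'E'
from h import *
go(.383,-.341,.053,33)
for c in("wrist","side"):
    im=eyes.get_image(c);P=cloud(im);mug(P,.41,-.385,.075)
E
```

```text
t 12.05 pos [ 0.3834 -0.3406  0.17  ] phi 33.0 tilt [-0.001  0.002 -1.   ] open 0.0598 F [-0.3 -0.1  0.1] gf 0.0 q6 0.12
 turn az units -0.0 then shift units [-0.01  0.    1.95]
mug rim [ 405.8 -375.    39.9] 2612 handle 366 [ 0.352 -0.409  0.066] dir deg -147.9
mug rim [ 404.8 -374.4   40.3] 455 handle 105 [ 0.351 -0.409  0.064] dir deg -147.4
```

Emit:
jog_arm:
  commands: [0,0,0.6,0,0,0,60,0,0,0.7,0,0,0,60,0,0,0.45,0,0,0,60,0,0,0.2,0,0,0,60,0,0,0,0,0,0,30,0,0,0,0,0,0,0,0,0,0,0,0,0,0,0,0,0,0,0,0,0,0,0,0,0,0,0,0]
  newtons: 40

```text
t: 13.28
tool_pos: [0.3844, -0.3429, 0.0568]
tool_rot: [3.009, 0.891, 0.001]
contact_force: [-3.2, 0.2, 7.0]
opening: 0.0035
grip_force: 39.8
```

Emit:
jog_arm:
  commands: [0,0,-0.2,0,0,0,0,0,0,-0.6,0,0,0,0,0,0,-0.8,0,0,0,0,0,0,-0.6,0,0,0,0]

```text
t: 13.78
tool_pos: [0.3838, -0.3413, 0.1888]
tool_rot: [3.011, 0.892, 0.001]
contact_force: [0.7, -0.2, -1.8]
opening: 0.0033
grip_force: 39.1
```

```bash
python3 - <<'E'
from h import *
go(.383,-.341,.053,33)
for c in("side","top"):
    im=eyes.get_image(c);P=cloud(im)
    a=sel(P,.3,.48,-.47,-.29,.18,.226);print(c,circ(a[(a[:,2]>.197)]),np.percentile(a[:,2],[1,99]))
for n in("top","side"):
    P=np.load(n+".npy") if n=="side" else P
    im=eyes.get_image(n);P=cloud(im)
    for d in nets.silhouettes(n,"mat")[:1]: print(d["p"],rect(P[d["mask"]&~np.isnan(P[...,0])&(P[...,2]<.01)]))
    # dark region directly
    v=im["image"].max(-1);m=(v<(70 if n=="top" else 90))&(P[...,2]>.001)&(P[...,2]<.009)&(P[...,0]>.42)&(P[...,0]<.7)&(P[...,1]>.19)&(P[...,1]<.46)
    m=cv2.morphologyEx(m.astype(np.uint8),cv2.MORPH_OPEN,np.ones((3,3)))>0
    print(n,"mat",rect(P[m]),m.sum())
    P2=sel(P,.66,.8,.24,.4,.1,.14);print("bottle",P2.mean(0),circ(P2))
E
```

```text
t 13.78 pos [ 0.3838 -0.3413  0.1888] phi 33.0 tilt [ 0.001 -0.001 -1.   ] open 0.0033 F [ 0.7 -0.2 -1.8] gf 39.1 q6 0.12
 turn az units -0.0 then shift units [-0.01 -0.01  2.26]
side [ 404.2 -375.9   39.6] [0.18058528 0.22010192]
top [ 404.6 -374.1   40.1] [0.18044239 0.225715  ]
0.9 [554.4, 336.6, 153.8, 242.5, 56.3]
top mat [554.2, 335.7, 145.9, 236.1, 56.6] 4661
bottle [0.72203634 0.31323364 0.11964724] [723.9 315.3  12.3]
0.87 [554.6, 335.6, 158.9, 242.6, 57.1]
side mat [556.2, 336.0, 151.8, 237.9, 56.1] 2126
bottle [0.72474458 0.30994133 0.11784492] [725.9 314.7  12.7]
```

Emit:
jog_arm:
  commands: [0,0,0,0,0,-0.84,0,0,0,0,0,0,-0.84,0,0,0,0,0,0,-0.84,0,0,0,0,0,0,-0.84,0,0,0,0,0,0,-0.84,0,0.35,-0.1,0,0,0,0,0,0.75,-0.23,0,0,0,0,0,0.75,-0.23,0,0,0,0,0,0.75,-0.23,0,0,0,0,0,0.75,-0.23,0,0,0,0,0,0.75,-0.23,0,0,0,0,0,0.75,-0.23,0,0,0,0,0,0.75,-0.23,0,0,0,0,0,0.75,-0.23,0,0,0,0,0,0.75,-0.23,0,0,0,0,0,0.75,-0.23,0,0,0,0,0,0.75,-0.23,0,0,0,0,0,0.75,-0.23,0,0,0,0,0,0.75,-0.23,0,0,0,0,0,0.75,-0.23,0,0,0,0,0]

```text
t: 16.58
tool_pos: [0.569, 0.3156, 0.1845]
tool_rot: [-2.76, -1.5, 0.005]
contact_force: [1.3, -1.7, -2.1]
opening: 0.0035
grip_force: 40.1
```

Emit:
jog_arm:
  commands: [0.35,-0.1,0,0,0,0,0,0,0,0,0,0,0,0]

```text
t: 16.82
tool_pos: [0.5752, 0.3361, 0.1843]
tool_rot: [-2.758, -1.503, 0.005]
contact_force: [1.0, -0.2, -2.3]
opening: 0.0036
grip_force: 40.0
```

```bash
python3 - <<'E'
from h import *
go(.580,.334,.064,57)
for c in("side","top"):
    im=eyes.get_image(c);P=cloud(im)
    a=sel(P,.53,.7,.24,.4,.19,.23);print(c,len(a));print(circ(a[(a[:,2]>.2)]),np.percentile(a[:,2],[1,99]))
E
```

```text
t 16.82 pos [0.5752 0.3361 0.1843] phi 57.2 tilt [-0.003 -0.001 -1.   ] open 0.0036 F [ 1.  -0.2 -2.3] gf 40.0 q6 0.99
 turn az units 0.03 then shift units [0.01 0.09 2.01]
side 574
[608.5 313.   39.6] [0.19025466 0.22829652]
top 542
[606.8 312.5  39.7] [0.19049589 0.22890343]
```

Emit:
jog_arm:
  commands: [0,0.09,0.5,0,0,0,0,0,0,0.8,0,0,0,0,0,0,0.5,0,0,0,0,0,0,0.2,0,0,0,0,0,0,0.05,0,0,0,0,0,0,0,0,0,0,0,0,0,0,0,0,0,15,0,0,0,0,0,0,40,0,0,0,0,0,0,40,0,0,-0.3,0,0,0,40,0,0,-0.8,0,0,0,40,0,0,-1,0,0,0,40,0,0,-1,0,0,0,40,0,0,-0.5,0,0,0,40]

```text
t: 18.68
tool_pos: [0.5828, 0.3319, 0.2866]
tool_rot: [2.759, 1.5, 0.014]
contact_force: [-0.3, 0.2, -0.6]
opening: 0.04
grip_force: 0.0
```

```bash
python3 - <<'E'
from h import *
for c in("side","top"):
    im=eyes.get_image(c);P=cloud(im)
    mug(P,.605,.306,.08)
    if c=="side": mug(P,.488,-.21,.07)
go(.488,-.210,.18,38)
E
```

```text
mug rim [612.6 311.9  39.6] 226 handle 51 [0.578 0.255 0.064] dir deg -120.9
mug rim [ 466.2 -192.7   39.5] 300 handle 23 [ 0.422 -0.227  0.065] dir deg -142.4
mug rim [611.5 312.3  39.5] 278 handle 55 [0.578 0.257 0.068] dir deg -121.6
t 18.77 pos [0.5836 0.3323 0.2875] phi 57.1 tilt [ 0.011  0.005 -1.   ] open 0.0397 F [-0.5  0.4  0.5] gf 0.0 q6 0.98
 turn az units 3.33 then shift units [-6.82  6.14  1.79]
```

Emit:
jog_arm:
  commands: [0,0,0,0,0,0.84,60,0,0,0,0,0,0.84,60,0,0,0,0,0,0.84,60,0,0,0,0,0,0.84,60,0,0,0,0,0,0,60]

```text
t: 19.4
tool_pos: [0.581, 0.3311, 0.2783]
tool_rot: [2.972, 1.019, -0.003]
contact_force: [-0.5, 0.3, 0.1]
opening: 0.0603
grip_force: 0.0
```

```bash
python3 - <<'E'
from h import *
go(.442,-.1614,.17,37.8)
E
```

```text
t 19.4 pos [0.581  0.3311 0.2783] phi 37.9 tilt [-0.001 -0.001 -1.   ] open 0.0603 F [-0.5  0.3  0.1] gf 0.0 q6 1.32
 turn az units 0.01 then shift units [-6.86  5.07  1.81]
```

Emit:
jog_arm:
  commands: [-0.36,0.27,0,0,0,0,60,-0.7,0.52,0,0,0,0,60,-0.7,0.52,0,0,0,0,60,-0.7,0.52,0,0,0,0,60,-0.7,0.52,0,0,0,0,60,-0.7,0.52,0,0,0,0,60,-0.7,0.52,0,0,0,0,60,-0.7,0.52,0.3,0,0,0,60,-0.7,0.52,0.5,0,0,0,60,-0.6,0.42,0.6,0,0,0,60,-0.3,0.22,0.4,0,0,0,60,0,0,0,0,0,0,60,0,0,0,0,0,0,60]

```text
t: 21.02
tool_pos: [0.4432, -0.1611, 0.1721]
tool_rot: [2.971, 1.019, 0.001]
contact_force: [1.0, -0.2, 0.6]
opening: 0.0598
grip_force: 0.0
```

```bash
python3 - <<'E'
from h import *
for c in("wrist","side"):
    im=eyes.get_image(c);P=cloud(im);mug(P,.455,-.2,.075)
go(.442,-.1614,.055,37.8)
E
```

```text
mug rim [ 467.5 -192.8   39.2] 2203 handle 363 [ 0.416 -0.229  0.065] dir deg -144.7
mug rim [ 466.2 -192.8   39.5] 305 handle 79 [ 0.414 -0.23   0.063] dir deg -144.2
t 21.12 pos [ 0.4437 -0.161   0.1728] phi 37.9 tilt [ 0.002 -0.001 -1.   ] open 0.0597 F [-0.7 -0.5 -0.1] gf 0.0 q6 0.4
 turn az units 0.02 then shift units [-0.03 -0.01  1.96]
```

Emit:
jog_arm:
  commands: [0,0,0.6,0,0,0,60,0,0,0.7,0,0,0,60,0,0,0.45,0,0,0,60,0,0,0.2,0,0,0,60,0,0,0,0,0,0,30,0,0,0,0,0,0,0,0,0,0,0,0,0,0,0,0,0,0,0,0,0,0,0,0,0,0,0,0,0,0,-0.2,0,0,0,0,0,0,-0.6,0,0,0,0,0,0,-0.8,0,0,0,0,0,0,-0.6,0,0,0,0,0,0,0,0,0,0,0]

```text
t: 22.88
tool_pos: [0.4446, -0.1623, 0.1904]
tool_rot: [2.967, 1.016, 0.008]
contact_force: [-0.7, -0.5, -2.2]
opening: 0.0034
grip_force: 38.6
```

```bash
python3 - <<'E'
from h import *
for c in("side","top"):
    im=eyes.get_image(c);P=cloud(im)
    a=sel(P,.37,.56,-.29,-.1,.18,.226);print(c,circ(a[(a[:,2]>.197)]),np.percentile(a[:,2],[1,99]))
go(.442,-.1614,.055)
E
```

```text
side [ 468.1 -195.3   39.3] [0.18052496 0.22227133]h.py:19: RuntimeWarning: Mean of empty slice
  s=least_squares(f,[*np.nanmean(q[:,:2],0),.04],loss="soft_l1",f_scale=.003).x
Traceback (most recent call last):
  File "h.py", line 19, in circ
    s=least_squares(f,[*np.nanmean(q[:,:2],0),.04],loss="soft_l1",f_scale=.003).x
      ~~~~~~~~~~~~~^^^^^^^^^^^^^^^^^^^^^^^^^^^^^^^^^^^^^^^^^^^^^^^^^^^^^^^^^^^^
ValueError: Initial guess is outside of provided bounds
```

Emit:
jog_arm:
  commands: [0,0,0,0,0,-0.96,0,0,0,0,0,0,-0.96,0,0,0,0,0,0,-0.96,0,0,0,0,0,0,-0.96,0,0.3,-0.14,0,0,0,0,0,0.65,-0.33,0,0,0,0,0,0.65,-0.33,0,0,0,0,0,0.65,-0.33,0,0,0,0,0,0.65,-0.33,0,0,0,0,0,0.65,-0.33,0,0,0,0,0,0.65,-0.33,0,0,0,0,0,0.65,-0.33,0,0,0,0,0,0.65,-0.33,0,0,0,0,0,0.65,-0.33,0,0,0,0,0,0.65,-0.33,0,0,0,0,0,0.65,-0.33,0,0,0,0,0,0.65,-0.33,0,0,0,0,0,0.3,-0.14,0,0,0,0,0,0,0,0,0,0,0,0,0,0,0,0,0,0,0]

```text
t: 25.48
tool_pos: [0.476, 0.401, 0.1851]
tool_rot: [2.723, 1.565, -0.004]
contact_force: [0.5, 0.0, -2.6]
opening: 0.0034
grip_force: 39.5
```

```bash
python3 - <<'E'
from h import *
go(.4765,.401,.063,60)
for c in("side","top"):
    im=eyes.get_image(c);P=cloud(im)
    a=sel(P,.42,.6,.29,.46,.197,.23);print(c,len(a));len(a)>30 and print(circ(a))
E
```

```text
t 25.48 pos [0.476  0.401  0.1851] phi 59.8 tilt [-0.002 -0.002 -1.   ] open 0.0034 F [ 0.5  0.  -2.6] gf 39.5 q6 1.11
 turn az units -0.04 then shift units [0.   0.01 2.04]
side 405
[510.4 379.1  39.2]
top 446
[509.1 379.6  39.4]
```

Emit:
jog_arm:
  commands: [0,0,0.5,0,0,0,0,0,0,0.8,0,0,0,0,0,0,0.5,0,0,0,0,0,0,0.2,0,0,0,0,0,0,0.04,0,0,0,0,0,0,0,0,0,0,0]

```text
t: 26.32
tool_pos: [0.4774, 0.4027, 0.0657]
tool_rot: [-2.723, -1.566, -0.004]
contact_force: [0.0, 0.4, -1.9]
opening: 0.0035
grip_force: 39.5
```

Emit:
jog_arm:
  commands: [0,0,0,0,0,0,15,0,0,0,0,0,0,40,0,0,0,0,0,0,40,0,0,-0.3,0,0,0,40,0,0,-0.8,0,0,0,40,0,0,-1,0,0,0,40,0,0,-1,0,0,0,40,0,0,-0.5,0,0,0,40]

```text
t: 27.32
tool_pos: [0.4775, 0.403, 0.2869]
tool_rot: [-2.723, -1.566, -0.013]
contact_force: [-0.6, 0.2, -0.3]
opening: 0.04
grip_force: 0.0
```

```bash
python3 - <<'E'
from h import *
for c in("side","top"):
    im=eyes.get_image(c);P=cloud(im)
    mug(P,.60,.30,.07);mug(P,.5,.37,.07)
    for y in(.025,-.074):
        h=sel(P,.36,.56,y-.045,y+.045,.014,.025);print(rect(h),len(h))
    if c=="top":
        save(im,"t3.png",s=1.25)
        v=im["image"].astype(int);m=(v[...,0]-v[...,2]>30)&(P[...,0]>.36)&(P[...,0]<.5)&(abs(P[...,1]+.025)<.1)&(P[...,2]>.012)
        for s in(1,-1): print("colour",rect(P[m&((P[...,1]+.025)*s>0)]))
go(.42,.027,.1,0)
E
```

```text
mug rim [612.1 312.5  40. ] 260 handle 51 [0.578 0.257 0.065] dir deg -121.8
mug rim [507.6 382.7  39.4] 226 handle 45 [0.473 0.325 0.065] dir deg -120.9
[427.1, 27.6, 25.7, 80.0, 86.5] 229
[432.6, -75.8, 79.1, 25.2, 2.8] 261
mug rim [611.  312.8  39.7] 297 handle 51 [0.578 0.257 0.068] dir deg -120.9
mug rim [506.6 382.9  39.5] 311 handle 62 [0.473 0.328 0.068] dir deg -121.2
[427.1, 27.2, 22.1, 79.2, 86.3] 283
[432.1, -75.6, 79.6, 22.0, 1.6] 288
colour [426.3, 27.8, 21.0, 77.3, 86.2]
colour [432.1, -75.1, 20.3, 79.0, 89.5]
t 27.43 pos [0.4782 0.4035 0.2877] phi 59.8 tilt [ 0.01   0.006 -1.   ] open 0.0402 F [-0.1 -0.5  0.7] gf 0.0 q6 1.11
 turn az units 10.44 then shift units [-0.97  6.28  3.13]
```

View pics/t3.png

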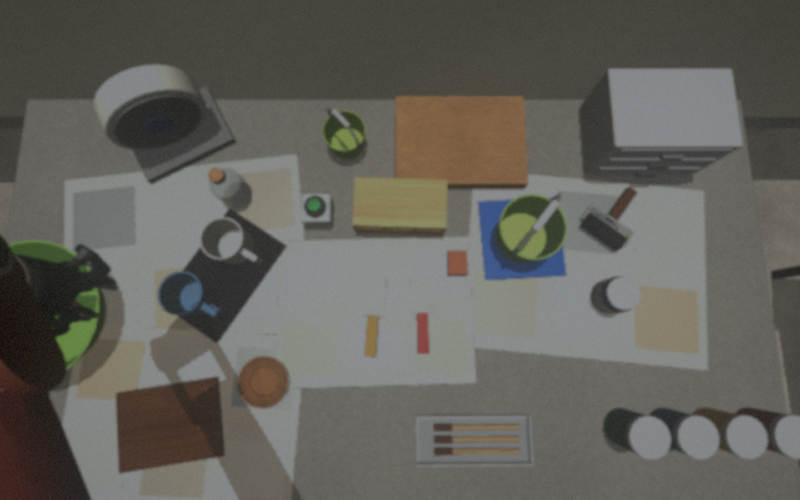

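The picture shows the white mug (222,238) and the blue mug (181,292) standing on the mat, and the bucket (532,228) on the pad. Next is the orange scraper.

Emit:
jog_arm:
  commands: [0,0,0,0,0,0.92,40,0,0,0,0,0,0.92,40,0,0,0,0,0,0.92,40,0,0,0,0,0,0.92,40,0,0,0,0,0,0.92,40,0,0,0,0,0,0.92,40,0,0,0,0,0,0.92,40,0,0,0,0,0,0.92,40,0,0,0,0,0,0.92,40,0,0,0,0,0,0.92,40,0,0,0,0,0,0.92,40,0,0,0,0,0,0.92,40]

```text
t: 28.92
tool_pos: [0.4758, 0.4019, 0.2788]
tool_rot: [3.139, -0.099, -0.002]
contact_force: [-0.3, -0.5, -0.3]
opening: 0.0397
grip_force: 0.0
```

Emit:
jog_arm:
  commands: [-0.03,0.5,0,0,0,0,40,-0.05,0.9,0,0,0,0,40,-0.05,0.9,0,0,0,0,40,-0.05,0.9,0,0,0,0,40,-0.05,0.9,0.3,0,0,0,40,-0.05,0.9,0.6,0,0,0,40,0,0.9,0.6,0,0,0,40,0,0.4,0.5,0,0,0,40,0,0,0.2,0,0,0,40,0,0,0,0,0,0,40]

```text
t: 30.18
tool_pos: [0.4365, 0.0305, 0.1497]
tool_rot: [-3.14, 0.094, 0.003]
contact_force: [0.1, -0.6, -0.4]
opening: 0.0399
grip_force: 0.0
```

```bash
python3 - <<'E'
from h import *
im=eyes.get_image("wrist");P=cloud(im);save(im,"w4.png")
o=ctrl.get_obs();M=R.from_rotvec(o["tool_rot"]).as_matrix();T=im["cam_to_world"]
print("cam pos in tool",(M.T@(T[:3,3]-o["tool_pos"])).round(3),"optical axis in tool",(M.T@-T[:3,2]).round(3))
for y in(.027,-.075):
    h=sel(P,.36,.56,y-.045,y+.045,.014,.025);print(rect(h),len(h))
go(.437,.0268,.003,-3.7)
E
```

```text
cam pos in tool [ 0.071  0.002 -0.141] optical axis in tool [-0.28   0.001  0.96 ]
[428.0, 25.6, 22.0, 80.2, 87.1] 2183
[433.3, -77.3, 80.1, 22.6, 1.4] 2328
t 30.23 pos [0.4373 0.0307 0.151 ] phi -3.4 tilt [ 0.  0. -1.] open 0.0402 F [0.4 0.7 0.4] gf 0.0 q6 1.53
 turn az units 0.05 then shift units [-0.    0.06  2.47]
```

View pics/w4.png

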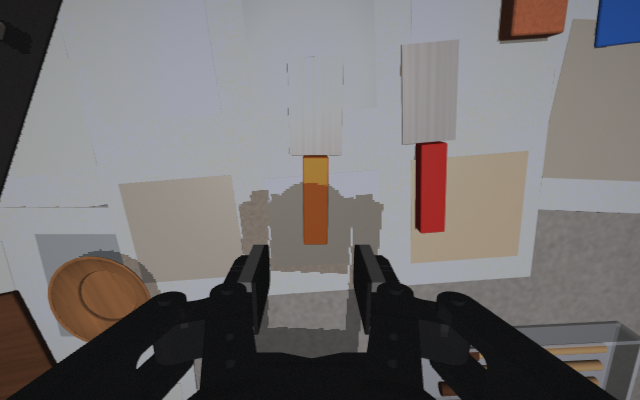

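The wrist picture shows the orange handle at (315,200) centred between the fingers, and the red one at (432,188). Before grasping I'll tilt once to see the slot mouths.

Emit:
jog_arm:
  commands: [0.5,0.5,-0.8,0,0,0,40,0.5,0.5,-0.8,0,0,0,40,0,0,0,0,0.5,0,40,0,0,0,0,1,0,40,0,0,0,0,1,0,40,0,0,0,0,1,0,40,0,0,0,0,1,0,40,0,0,0,0,1,0,40,0,0,0,0,1,0,40,0,0,0,0,1,0,40,0,0,0,0,1,0,40,0,0,0,0,0.5,0,40,0,0,0,0,0,0,40]

```text
t: 31.85
tool_pos: [0.492, -0.031, 0.2454]
tool_rot: [2.804, -0.082, 1.357]
contact_force: [-0.1, 0.2, -0.2]
opening: 0.0399
grip_force: 0.0
```

```bash
python3 - <<'E'
from h import *
im=eyes.get_image("wrist");P=cloud(im);np.save("w5.npy",P)
go(.437,.0268,.15)
# pixels inside slots: points with z 45..57mm lying behind the front plane
c=np.array([.638,-.0288]);a=np.radians(-1.9);X=(P[...,:2]-c)@np.array([np.cos(a),np.sin(a)]);Y=(P[...,:2]-c)@np.array([-np.sin(a),np.cos(a)])
f=(abs(X)<.006)&(P[...,2]>.01)&(P[...,2]<.04);print("front x",np.median(X[f]),f.sum(),"slope",np.polyfit(Y[f],X[f],1).round(4) if f.sum()>10 else 0,"y ext",Y[f].min(),Y[f].max())
s=(X>.008)&(X<.06)&(P[...,2]>.04)&(P[...,2]<.06);print("slot floor z",np.median(P[...,2][s]),s.sum())
h,e=np.histogram(Y[s],np.arange(-.1,.1,.004));print([(round(float(b)*1e3),int(n)) for b,n in zip(e,h)])
t=(P[...,2]>.066)&(P[...,2]<.076)&(abs(Y)<.12)&(X>-.02)&(X<.12);print("top",rect(P[t]),"z",np.median(P[...,2][t]))
r,cc=np.where(t);save(im,"w5.png",s=1.25)
E
```

```text
t 31.9 pos [ 0.4923 -0.0312  0.2459] phi -3.3 tilt [ 0.783 -0.046 -0.62 ] open 0.0399 F [-0.5  0.7  0.1] gf 0.0 q6 1.16
 turn az units 0.0 then shift units [-0.98 -0.91  1.6 ]
front x 0.0011366169628729236 2330 slope [0.0012 0.001 ] y ext -0.43701053843532145 0.360711690724986
slot floor z 0.04930558467359791 2485
[(-100, 0), (-96, 0), (-92, 1), (-88, 3), (-84, 3), (-80, 1), (-76, 3), (-72, 0), (-68, 0), (-64, 0), (-60, 0), (-56, 0), (-52, 0), (-48, 2), (-44, 3), (-40, 2), (-36, 0), (-32, 1), (-28, 3), (-24, 2), (-20, 3), (-16, 1), (-12, 3), (-8, 0), (-4, 1), (0, 1), (4, 2), (8, 0), (12, 1), (16, 1), (20, 3), (24, 0), (28, 0), (32, 2), (36, 3), (40, 4), (44, 3), (48, 5), (52, 3), (56, 1), (60, 1), (64, 2), (68, 2), (72, 2), (76, 2), (80, 3), (84, 0), (88, 0), (92, 0)]
top [688.8, -32.7, 186.3, 102.0, 87.8] z 0.07089708859147503
```

View pics/w5.png

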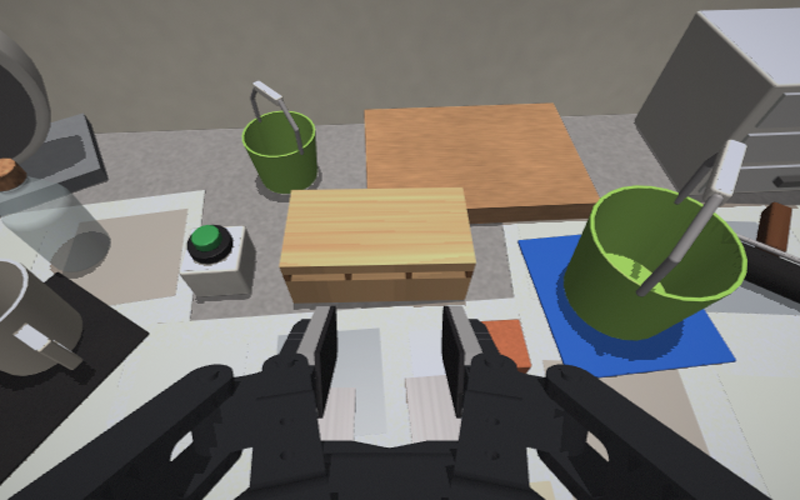

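The wrist picture shows three equal slots, with dividers at (348,275) and (408,275) and rack sides at 288 and 472, so the slot centres are at ±60 mm and 0.

Emit:
jog_arm:
  commands: [0,0,0,0,-0.5,0,40,0,0,0,0,-1,0,40,0,0,0,0,-1,0,40,0,0,0,0,-1,0,40,0,0,0,0,-1,0,40,0,0,0,0,-1,0,40,0,0,0,0,-1,0,40,0,0,0,0,-1,0,40,0,0,0,0,-1,0,40,0,0,0,0,-0.5,0,40,-0.3,-0.3,0.8,0,0,0,40,-0.3,-0.3,0.8,0,0,0,40,-0.3,-0.3,0.5,0,0,0,40,0,0,0,0,0,0,40]

```text
t: 33.65
tool_pos: [0.4396, 0.0264, 0.116]
tool_rot: [-3.14, 0.091, 0.008]
contact_force: [-1.2, -0.1, -0.5]
opening: 0.0403
grip_force: 0.0
```

```bash
python3 - <<'E'
from h import *
go(.437,.0265,.003,-3.6)
E
```

```text
t 33.65 pos [0.4396 0.0264 0.116 ] phi -3.3 tilt [-0.005  0.    -1.   ] open 0.0403 F [-1.2 -0.1 -0.5] gf 0.0 q6 1.52
 turn az units 0.05 then shift units [-0.04  0.    1.88]
```

Emit:
jog_arm:
  commands: [-0.04,0,0.6,0,0.05,0.05,40,0,0,0.7,0,0,0,40,0,0,0.4,0,0,0,40,0,0,0.15,0,0,0,40,0,0,0,0,0,0,30,0,0,0,0,0,0,0,0,0,0,0,0,0,0,0,0,0,0,0,0,0]
  newtons: 60

```text
t: 34.65
tool_pos: [0.4415, 0.025, 0.0094]
tool_rot: [3.139, -0.102, 0.015]
contact_force: [0.5, 0.1, 5.3]
opening: 0.0202
grip_force: 60.1
```

```bash
python3 - <<'E'
from h import *
go(.437,.0265,.065,-1.9)
E
```

```text
t 34.65 pos [0.4415 0.025  0.0094] phi -3.7 tilt [ 0.009 -0.001 -1.   ] open 0.0202 F [0.5 0.1 5.3] gf 60.1 q6 1.52
 turn az units -0.32 then shift units [-0.08 -0.02 -0.93]
```

Emit:
jog_arm:
  commands: [0,0,-0.4,0,0,0,0,0,0,-0.5,0,0,0,0,0,0,-0.35,0,0,-0.32,0,0,0,0,0,0,0,0]

```text
t: 35.15
tool_pos: [0.4403, 0.0251, 0.0841]
tool_rot: [3.14, -0.053, 0.015]
contact_force: [-0.7, -0.4, -1.0]
opening: 0.0201
grip_force: 59.3
```

```bash
cat >> h.py <<'E'
def blade(P,y,z,x0=.47,x1=.62):
    b=sel(P,x0,x1,y-.04,y+.04,z-.015,z+.015)
    if len(b)<20: print("few",len(b));return
    A=np.c_[b[:,:2],np.ones(len(b))];k=np.linalg.lstsq(A,b[:,2],rcond=None)[0]
    print("blade rect",rect(b),len(b),"slope x,y",k[:2].round(3),"z at tip/root",[round(float(np.median(b[abs(b[:,0]-q)<.01,2])),4) for q in (b[:,0].max()-.01,b[:,0].max()-.06)],"xmax",b[:,0].max().round(4))
E
python3 - <<'E'
from h import *
go(.437,.0265,.065,-1.9)
for c in("top","side","wrist"):
    P=cloud(eyes.get_image(c));print(c);blade(P,.025,.065)
    r=sel(P,.6,.765,-.14,.07,.066,.078);len(r)>50 and print("rack",rect(r),np.median(r[:,2]))
E
```

```text
t 35.15 pos [0.4403 0.0251 0.0841] phi -1.9 tilt [ 0.009 -0.001 -1.   ] open 0.0201 F [-0.7 -0.4 -1. ] gf 59.3 q6 1.49
 turn az units -0.0 then shift units [-0.06 -0.02  0.32]
top
blade rect [522.1, 23.5, 45.5, 45.8, 89.8] 245 slope x,y [-0.003  0.004] z at tip/root [0.0785, nan] xmax 0.5451
rack [687.6, -30.7, 186.4, 101.0, 87.8] 0.0714981114935766
side
blade rect [507.6, 23.6, 75.0, 49.6, 0.0] 412 slope x,y [-0.003  0.008] z at tip/root [0.0772, 0.077] xmax 0.5451
rack [688.2, -31.1, 189.1, 100.8, 87.9] 0.07151982090125952
wrist
blade rect [507.5, 22.2, 46.3, 75.8, 88.9] 18476 slope x,y [-0.007 -0.002] z at tip/root [0.0754, 0.0758] xmax 0.5457
  return _methods._mean(a, axis=axis, dtype=dtype,
  ret = ret.dtype.type(ret / rcount)
```

Emit:
jog_arm:
  commands: [0.4,-0.1,0,0,0,0,0,0.5,-0.1,0.1,0,0,0,0,0.33,0,0.2,0,0,0,0,0.1,0,0.11,0,0,0,0,0,0,0,0,0,0,0,0,0,0,0,0,0,0]

```text
t: 36.05
tool_pos: [0.5185, 0.0346, 0.0578]
tool_rot: [3.141, -0.052, 0.006]
contact_force: [0.2, 0.9, -1.1]
opening: 0.0198
grip_force: 59.2
```

```bash
python3 - <<'E'
from h import *
go(.520,.0344,.0595,-1.9)
for c in("top","side","wrist"):
    im=eyes.get_image(c);P=cloud(im);print(c);blade(P,.032,.0535,.54,.632)
    r=sel(P,.6,.765,-.14,.07,.066,.078);len(r)>50 and print("rack",rect(r),np.median(r[:,2]))
E
```

```text
t 36.05 pos [0.5185 0.0346 0.0578] phi -1.9 tilt [ 0.004 -0.    -1.   ] open 0.0198 F [ 0.2  0.9 -1.1] gf 59.2 q6 1.53
 turn az units -0.0 then shift units [ 0.03  0.   -0.03]
top
blade rect [619.5, 32.1, 45.3, 8.3, 85.7] 60 slope x,y [0.019 0.023] z at tip/root [0.0518, nan] xmax 0.6224
rack [687.7, -30.6, 186.0, 101.3, 88.1] 0.07149224356829864
side
blade rect [582.3, 32.6, 51.7, 84.6, 89.3] 462 slope x,y [-0.036  0.003] z at tip/root [0.0526, 0.0531] xmax 0.6247
rack [688.1, -30.3, 191.8, 100.6, 88.0] 0.07146684072804155
wrist
blade rect [582.8, 31.5, 46.4, 85.9, 88.9] 20443 slope x,y [-0.046 -0.001] z at tip/root [0.0524, 0.0527] xmax 0.6261
  return _methods._mean(a, axis=axis, dtype=dtype,
  ret = ret.dtype.type(ret / rcount)
```

Emit:
jog_arm:
  commands: [0.2,0,0,0,0,0,0,0.3,0,0,0,0,0,0,0.3,0,0,0,0,0,0,0.3,0,0,0,0,0,0,0.2,0,0,0,0,0,0,0.15,0,0,0,0,0,0,0,0,0,0,0,0,0]

```text
t: 37.08
tool_pos: [0.6067, 0.0317, 0.0585]
tool_rot: [3.141, -0.052, 0.008]
contact_force: [-0.2, -1.0, -1.9]
opening: 0.0199
grip_force: 59.2
```

Emit:
jog_arm:
  commands: [0.05,0,0,0,0,0,0,0.05,0,0,0,0,0,0,0.05,0,0,0,0,0,0,0,0,0,0,0,0,0]

```text
t: 37.58
tool_pos: [0.6144, 0.0315, 0.0583]
tool_rot: [3.141, -0.052, 0.004]
contact_force: [-4.1, -0.3, 2.0]
opening: 0.0198
grip_force: 59.5
```

Emit:
jog_arm:
  commands: [0.02,0,0.06,0,0,0,0,0.06,0,0,0,0,0,0,0,0,0,0,0,0,0]

```text
t: 37.95
tool_pos: [0.6146, 0.0315, 0.0542]
tool_rot: [3.141, -0.052, -0.016]
contact_force: [-20.4, -0.1, 12.5]
opening: 0.0199
grip_force: 60.8
```

Emit:
jog_arm:
  commands: [0,0,0,0,0,0,25,0,0,0,0,0,0,42,0,0,0,0,0,0,42]

```text
t: 38.33
tool_pos: [0.6208, 0.0312, 0.0555]
tool_rot: [3.141, -0.052, 0.011]
contact_force: [0.2, -1.1, 1.1]
opening: 0.0424
grip_force: 0.0
```

Emit:
jog_arm:
  commands: [-0.1,0,-0.4,0,0,0,42,0,0,-0.8,0,0,0,42,-0.5,0,-0.6,0,0,0,42,-0.8,0.4,0,0,0,0,42,-0.8,0.8,0,0,0,0,42,0,0,0,0,0,0,42]

```text
t: 39.08
tool_pos: [0.4868, -0.0341, 0.1618]
tool_rot: [3.14, -0.058, 0.008]
contact_force: [0.1, 0.1, 0.3]
opening: 0.042
grip_force: 0.0
```

```bash
python3 - <<'E'
from h import *
for c in("top","side"):
    im=eyes.get_image(c);P=cloud(im);print(c)
    h=sel(P,.54,.7,.0,.065,.04,.0685);print("handle",rect(h),len(h),np.percentile(h[:,2],[5,50,95]).round(4),"xmin/max",np.percentile(h[:,0],[1,99]).round(4))
    mug(P,.60,.30,.07);mug(P,.5,.37,.07)
    h=sel(P,.36,.56,-.12,-.03,.014,.025);print("red",rect(h),len(h))
go(.4424,-.0755,.01,1.7)
E
```

```text
top
handle [657.1, 31.9, 63.8, 75.8, 89.9] 145 [0.0444 0.0632 0.0681] xmin/max [0.6216 0.6939]
mug rim [611.  312.8  39.7] 293 handle 52 [0.578 0.258 0.069] dir deg -120.9
mug rim [506.6 383.   39.5] 313 handle 63 [0.473 0.328 0.068] dir deg -121.2
red [425.8, -75.0, 20.2, 66.4, 89.5] 168
side
handle [627.8, 25.4, 133.6, 55.4, 9.5] 353 [0.0481 0.0619 0.066 ] xmin/max [0.5611 0.6668]
mug rim [612.3 312.4  39.8] 249 handle 54 [0.579 0.255 0.065] dir deg -120.2
mug rim [508.1 382.3  39.6] 45 handle 0 [nan nan nan] dir deg nan
red [432.6, -75.8, 78.9, 26.5, 2.2] 261
t 39.17 pos [ 0.4894 -0.0329  0.1629] phi -2.0 tilt [ 0.007 -0.    -1.   ] open 0.0419 F [-0.7  0.2  0. ] gf 0.0 q6 1.39
 turn az units -0.64 then shift units [-0.8   0.69  2.55]
```

Emit:
jog_arm:
  commands: [0,0,0,0,0,-0.64,42,-0.4,0.34,0.6,0,-0.05,0,42,-0.4,0.35,0.6,0,0,0,42,0,0,0.3,0,0,0,42,0,0,0,0,0,0,42,0,0,0,0,0,0,42]

```text
t: 39.92
tool_pos: [0.4442, -0.0754, 0.0735]
tool_rot: [3.14, 0.05, 0.003]
contact_force: [0.6, 0.6, 0.8]
opening: 0.0422
grip_force: 0.0
```

```bash
python3 - <<'E'
from h import *
go(.4424,-.0752,.009,1.7)
for c in("wrist","top"):
    P=cloud(eyes.get_image(c));h=sel(P,.36,.56,-.12,-.03,.014,.025);print("red",rect(h),len(h))
E
```

```text
t 39.92 pos [ 0.4442 -0.0754  0.0735] phi 1.8 tilt [ 0.002 -0.001 -1.   ] open 0.0422 F [0.6 0.6 0.8] gf 0.0 q6 1.21
 turn az units 0.02 then shift units [-0.03 -0.    1.08]
red [433.6, -77.2, 80.1, 22.1, 1.4] 3795
red [397.5, -77.1, 20.1, 9.8, 89.5] 37
```

Emit:
jog_arm:
  commands: [-0.03,0,0.5,0,0,0,42,0,0,0.4,0,0,0,42,0,0,0.18,0,0,0,42,0,0,0,0,0,0,30,0,0,0,0,0,0,0,0,0,0,0,0,0,0,0,0,0,0,0,0,0,0,0,0,0,0,0,0]

```text
t: 41.02
tool_pos: [0.4418, -0.0759, 0.0086]
tool_rot: [3.14, 0.048, 0.003]
contact_force: [-0.1, 0.6, 5.7]
opening: 0.0199
grip_force: 61.0
```

Emit:
jog_arm:
  commands: [0,0,-0.4,0,0,0,0,0,0,-0.5,0,0,0,0,0,0,-0.15,0,0,0.6,0,0,0,0,0,0,0,0]

```text
t: 41.52
tool_pos: [0.441, -0.0757, 0.0708]
tool_rot: [3.14, -0.045, 0.002]
contact_force: [-0.2, -0.4, -0.8]
opening: 0.0197
grip_force: 60.2
```

```bash
python3 - <<'E' 2>/dev/null
from h import *
go(.437,-.08,.0595,-1.9)
for c in("top","side","wrist"):
    P=cloud(eyes.get_image(c));print(c);blade(P,-.075,.07)
E
```

```text
t 41.52 pos [ 0.441  -0.0757  0.0708] phi -1.6 tilt [ 0.001 -0.001 -1.   ] open 0.0197 F [-0.2 -0.4 -0.8] gf 60.2 q6 1.26
 turn az units 0.05 then shift units [-0.06  0.07  0.19]
top
blade rect [530.7, -78.8, 44.0, 42.3, 89.2] 278 slope x,y [-0.018  0.012] z at tip/root [0.0664, nan] xmax 0.5516
side
blade rect [510.5, -77.9, 50.1, 81.2, 87.2] 548 slope x,y [-0.014  0.004] z at tip/root [0.0654, 0.0653] xmax 0.5513
wrist
blade rect [510.8, -79.0, 46.4, 82.1, 88.4] 20905 slope x,y [-0.027  0.001] z at tip/root [0.0642, 0.0645] xmax 0.5525
```

Emit:
jog_arm:
  commands: [0.3,0.05,0,0,0,0.05,0,0.5,0.06,0.1,0,0,0,0,0.3,0,0.11,0,0,0,0,0.04,0,0,0,0,0,0,0,0,0,0,0,0,0,0,0,0,0,0,0,0]

```text
t: 42.42
tool_pos: [0.5082, -0.0843, 0.0577]
tool_rot: [3.141, -0.054, -0.001]
contact_force: [-0.1, 0.4, -1.5]
opening: 0.0196
grip_force: 60.1
```

```bash
python3 - <<'E' 2>/dev/null
from h import *
go(.52,-.0845,.058,-1.9)
for c in("top","side","wrist"):
    P=cloud(eyes.get_image(c));print(c);blade(P,-.087,.0535,.53,.63)
E
```

```text
t 42.42 pos [ 0.5082 -0.0843  0.0577] phi -2.0 tilt [-0.001 -0.    -1.   ] open 0.0196 F [-0.1  0.4 -1.5] gf 60.1 q6 1.3
 turn az units -0.01 then shift units [ 0.2  -0.   -0.01]
top
blade rect [613.5, -87.5, 15.1, 46.2, 6.1] 44 slope x,y [ 0.054 -0.028] z at tip/root [0.0532, nan] xmax 0.6193
side
blade rect [574.6, -86.5, 50.3, 90.6, 86.3] 572 slope x,y [-0.051  0.015] z at tip/root [0.0531, 0.0536] xmax 0.62
wrist
blade rect [575.0, -88.2, 46.4, 90.8, 88.0] 21791 slope x,y [-0.063  0.001] z at tip/root [0.0528, 0.053] xmax 0.6211
```

Emit:
jog_arm:
  commands: [0.2,0,0,0,0,0,0,0.3,0,0,0,0,0,0,0.3,0,0,0,0,0,0,0.3,0,0,0,0,0,0,0.2,0,0,0,0,0,0,0.2,0,0,0,0,0,0,0,0,0,0,0,0,0]

```text
t: 43.45
tool_pos: [0.5996, -0.0876, 0.0579]
tool_rot: [3.141, -0.053, 0.0]
contact_force: [-0.2, -0.3, -1.7]
opening: 0.0201
grip_force: 60.2
```

Emit:
jog_arm:
  commands: [0.05,0,0,0,0,0,0,0.05,0,0,0,0,0,0,0.05,0,0,0,0,0,0,0,0,0,0,0,0,0]

```text
t: 43.95
tool_pos: [0.6053, -0.0877, 0.0574]
tool_rot: [3.141, -0.053, -0.011]
contact_force: [-8.9, -0.7, 4.3]
opening: 0.02
grip_force: 60.9
```

Emit:
jog_arm:
  commands: [0.02,0,0.06,0,0,0,0,0.03,0,0,0,0,0,0,0,0,0,0,0,0,0]

```text
t: 44.32
tool_pos: [0.6054, -0.0876, 0.0534]
tool_rot: [-3.141, 0.053, 0.024]
contact_force: [-19.9, -0.1, 11.4]
opening: 0.0197
grip_force: 61.6
```

Emit:
jog_arm:
  commands: [0,0,0,0,0,0,25,0,0,0,0,0,0,42,0,0,0,0,0,0,42]

```text
t: 44.7
tool_pos: [0.6115, -0.088, 0.0547]
tool_rot: [3.14, -0.054, 0.002]
contact_force: [-0.2, -0.5, 0.4]
opening: 0.0418
grip_force: 0.0
```

Emit:
jog_arm:
  commands: [-0.1,0,-0.4,0,0,0,42,0,0,-0.8,0,0,0,42,-0.5,0,-0.8,0,0,0,42,-0.9,-0.4,-0.6,0,0,0,42,-0.8,-0.6,0,0,0.5,0,42,0,0,0,0,1,0,20,0,0,0,0,1,0,0,0,0,0,0,1,0,0,0,0,0,0,1,0,0,0,0,0,0,1,0,0,0,0,0,0,1,0,0,0,0,0,0,1,0,0,0,0,0,0,0.5,0,0,0,0,0,0,0,0,0]

```text
t: 46.45
tool_pos: [0.4797, -0.0256, 0.2062]
tool_rot: [2.881, -0.049, 1.218]
contact_force: [-0.2, -0.2, -0.8]
opening: -0.0
grip_force: 0.0
```

```bash
python3 - <<'E' 2>/dev/null
from h import *
go(.52,-.0845,.058,-1.9)
im=eyes.get_image("wrist");save(im,"w6.png",s=1.25);P=cloud(im)
for y in(.033,-.087):
    h=sel(P,.53,.66,y-.03,y+.03,.056,.067);print("handle",rect(h),len(h),np.median(h[:,2]),"x",np.percentile(h[:,0],[1,99]).round(4))
r=sel(P,.6,.765,-.14,.07,.0685,.078);print("rack",rect(r))
for c in("side","top"):
    P=cloud(eyes.get_image(c))
    for y in(.033,-.087):
        h=sel(P,.53,.66,y-.03,y+.03,.054,.0675);print(c,"handle",rect(h),len(h),"x",np.percentile(h[:,0],[1,99]).round(4))
    mug(P,.60,.30,.07);mug(P,.5,.37,.07)
E
```

```text
t 46.45 pos [ 0.4797 -0.0256  0.2062] phi -1.9 tilt [ 0.717 -0.025 -0.697] open -0.0 F [-0.2 -0.2 -0.8] gf 0.0 q6 1.15
 turn az units -0.01 then shift units [0.7  0.96 2.47]
handle [601.6, 34.0, 58.8, 81.6, 88.1] 1714 0.06260630298263645 x [0.561  0.6425]
handle [597.3, -86.0, 59.9, 82.5, 88.5] 1718 0.06286872301796731 x [0.5569 0.6383]
rack [689.2, -32.8, 186.3, 102.6, 87.8]
side handle [601.9, 28.6, 82.1, 35.0, 2.7] 270 x [0.5615 0.6407]
side handle [604.4, -81.1, 45.8, 92.4, 80.8] 327 x [0.5569 0.6371]
mug rim [611.7 312.5  39.8] 259 handle 52 [0.577 0.259 0.064] dir deg -122.9
mug rim [507.5 382.8  39.7] 226 handle 48 [0.473 0.325 0.065] dir deg -120.6
top handle [608.5, 25.8, 95.7, 55.8, 13.4] 315 x [0.5598 0.6412]
top handle [605.0, -93.7, 96.1, 55.2, 13.0] 306 x [0.5564 0.6374]
mug rim [611.  312.6  39.7] 298 handle 53 [0.577 0.257 0.068] dir deg -121.1
mug rim [506.6 382.9  39.5] 314 handle 66 [0.473 0.328 0.068] dir deg -121.2
```

View pics/w6.png

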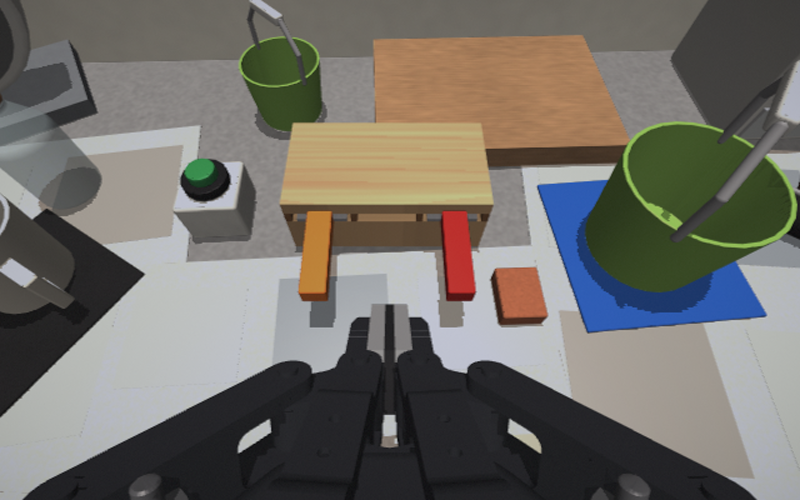

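The wrist picture shows the orange (318,255) and red (460,255) scrapers with their handles against the rack front. Now the button at (206,172).

Emit:
jog_arm:
  commands: [0,0,0,0,-0.5,0,0,0,0,0,0,-1,0,0,0,0,0,0,-1,0,0,0,0,0,0,-1,0,0,0,0,0,0,-1,0,0,0,0,0,0,-1,0,0,0,0,0,0,-1,0,0,0,0,0,0,-1,0,0,0,0,0,0,-0.5,0,0,0.5,-0.5,0,0,0,0,0,0.7,-0.6,0,0,0,0,0,0.7,-0.6,0,0,0,0,0,0.7,-0.6,0.5,0,0,0,0,0.5,-0.5,0.5,0,0,0,0,0.13,-0.07,0.5,0,0,0,0,0,0,0,0,0,0,0,0,0,0,0,0,0,0]

```text
t: 48.72
tool_pos: [0.6801, 0.1394, 0.1178]
tool_rot: [3.141, -0.054, 0.002]
contact_force: [0.7, -0.4, 0.5]
opening: 0.0002
grip_force: 0.0
```

```bash
python3 - <<'E' 2>/dev/null
from h import *
go(.6832,.1405,.072)
im=eyes.get_image("wrist");P=cloud(im);b=sel(P,.64,.73,.09,.19,.066,.078);print(rect(b),np.percentile(b[:,2],[5,50,95]))
E
```

```text
t 48.73 pos [0.6801 0.1394 0.1178] phi -2.0 tilt [ 0.001 -0.001 -1.   ] open 0.0002 F [ 0.7 -0.4  0.5] gf 0.0 q6 1.7
 turn az units 0.0 then shift units [ 0.05 -0.02  0.76]
[685.6, 139.9, 26.8, 27.1, 87.5] [0.06927782 0.07171429 0.07282795]
```

Emit:
jog_arm:
  commands: [0.05,-0.02,0.4,0,0,0,0,0,0,0.3,0,0,0,0,0,0,0.1,0,0,0,0,0,0,0.05,0,0,0,0,0,0,0.04,0,0,0,0,0,0,0,0,0,0,0]

```text
t: 49.52
tool_pos: [0.6818, 0.1404, 0.066]
tool_rot: [3.14, -0.053, -0.004]
contact_force: [-9.1, -1.7, 11.6]
opening: 0.0004
grip_force: 6.1
```

Emit:
jog_arm:
  commands: [0,0,0.05,0,0,0,0,0,0,0,0,0,0,0,0,0,0,0,0,0,0]

```text
t: 49.9
tool_pos: [0.6819, 0.1404, 0.0658]
tool_rot: [3.139, -0.053, -0.005]
contact_force: [-14.9, -2.9, 23.1]
opening: -0.0
grip_force: 11.6
```

Emit:
jog_arm:
  commands: [0,0,-0.5,0,0,0,0,0,0,-0.8,0,0,0,0,0,0,-0.8,0,0,0,0,-0.7,0,-0.6,0,0,0,0,-0.8,0,0,0,0,0,0,0,0,0,0,0,0,0]

```text
t: 50.65
tool_pos: [0.5898, 0.1441, 0.2219]
tool_rot: [3.141, -0.052, -0.002]
contact_force: [0.6, -0.1, 0.5]
opening: -0.0001
grip_force: 0.0
```

```bash
python3 - <<'E' 2>/dev/null
from h import *
im=eyes.get_image("side");save(im,"s7.png",s=1.2)
for c in("side","top"):
    P=cloud(eyes.get_image(c))
    mug(P,.60,.30,.07);mug(P,.5,.37,.07)
    print("rim",circ(sel(P,.5,.76,-.42,-.16,.098,.108)))
E
```

```text
mug rim [611.7 312.4  40. ] 223 handle 50 [0.578 0.257 0.065] dir deg -121.7
mug rim [507.7 382.8  39.3] 227 handle 46 [0.473 0.326 0.064] dir deg -121.2
rim [ 630.8 -285.9   62.3]
mug rim [611.4 312.6  39.5] 147 handle 43 [0.579 0.259 0.07 ] dir deg -120.9
mug rim [507.3 382.2  40.4] 129 handle 0 [nan nan nan] dir deg nan
rim [ 629.9 -284.4   62.3]
```

View pics/s7.png

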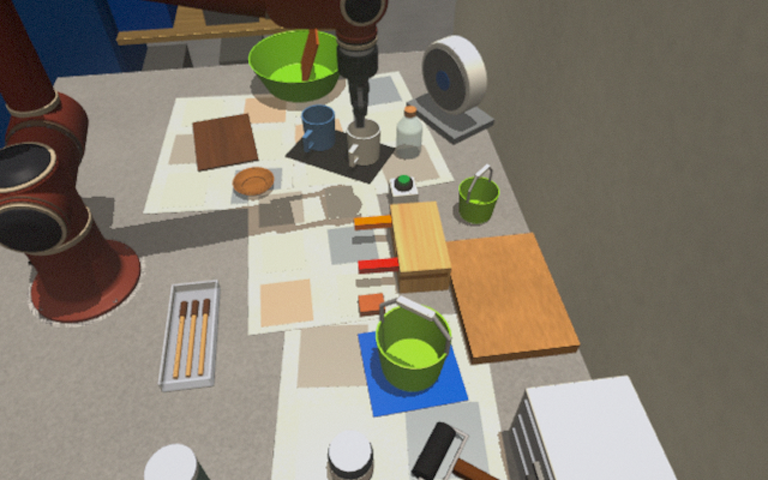

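The final picture shows everything in place: bucket (412,350) on the pad, mugs (318,130) and (363,145) on the mat, and both scrapers (375,222) and (378,265) in the rack.

```bash
python3 -c "
from station import job
print(job.finish_job())"
```

```text
the job is handed in; nothing more can be done
None
```

The job is handed in at about 51 s: bucket on the blue pad, both mugs upright on the mat (the blue one was knocked aside mid-run and found again), the orange and red scrapers home in the two outer slots, and the green button pressed fully down last.

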